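# Rock the bead gate over and feed the other tray

### The arm

A 6-joint arm with a two-finger parallel gripper is mounted at the origin on the work surface. World frame = base frame: x ahead of the robot, y to its left, z up, the work surface at z = 0. Lengths are in m, angles in degrees, forces in N, time in s.
With the tool pointing down it reaches from about 0.4 to 0.825 m from the base axis. Payload 7 kg.
Tool frame: the origin (TCP) lies on the centre line of the jaws, within the pads' length; the fingertips stand 8 mm ahead of it and the grasp point (between the pads) lies 11 mm behind it; z points along the fingers, y is the line along which they close (so a half turn about z gives the same grasp; the last joint's range is limited). The gripper opens to 88 mm and grips with 3 to 60 N. Pads are 19 mm wide; open, the fingers measure 130 mm over their backs; the gripper's body (78 mm by 193 mm) begins 47 mm behind the grasp point.
Start: joints at [88.127, 20.546, 0.682, 0, -70.136, -16.507], TCP at [0.213, 0.641, 0.235] pointing down, gripper open.
Joint ranges: [-176.03, 176.03], [-82.01, 121.73], [-58.28, 71.71], [-173.87, 95.51], [-174.79, -0.11], [-173.66, 173.66]. Speed limits (degrees/s): [136.94, 136.94, 172.46, 180, 180, 180].

### API

Orientations are given as a 3x3 rotation matrix whose columns are the frame's x, y, z axes.
In Python, from station import r gives the robot as it stands.
- The arm moves only by the tool jog_arm, never from a script. Its argument "increments" is text: rows parted by semicolons, each of 7 numbers parted by spaces: the shift along the tool's x, y, z in units of 0.03 m (1.0 is 0.03 m), then the turn, a rotation vector about the tool's x, y, z in units of 0.08 rad (1.0 is 0.08 rad), then the opening, from 0 (shut) to 1 (fully open). In form: tx ty tz ax ay az jaw; .... A call has 1 to 12 rows; each row shifts and turns the commanded pose from where the row before left it, along the tool's axes as they then stand; what a row does not reach is not made up. A row lasts 1/12 s, in which the tool goes at most 41.7 mm and 7.16 degrees, less where a joint would pass 70% of its speed; a pose out of reach is approached as far as the arm can. A call with a number of a shift or a turn outside -1 to 1 is refused whole. A call with a gripper value outside its range is refused whole. The fingers move at their own pace and stop on an object; "squeeze" is the grip in N (left out, the last holds). Time passes only in rows, so rows that do not move let the fingers close. It gives the time, the measured TCP pose, the force, the opening and the grip force at its end, in the units of the state.
- r.observe(): the state, without advancing time (a new reading comes with each control period).
- r.read_camera(name): name is "scene" or "top" or "wrist"; returns (picture, depth): 400x640x3 uint8, blue, green, red; 400x640 float32, m along the optical axis (not along the pixel's ray), 0 where there is no reading.
- r.get_calibration(name): a dict with "fov_y" (degrees; the focal length in pixels is half the picture's height over the tangent of half this angle, whatever the lens; pixels are square), "cx", "cy" (the principal point, pixels), "extrinsics" (4x4, takes a point from world to camera coordinates); the wrist camera has in their place "tool_from_camera" (4x4, takes a point from camera to tool coordinates, whose origin is the TCP and whose axes are the flange's). Camera axes: x right, y down, z forward; pixel columns grow to the right and rows downward; lengths in m; the calibration is good to about 2 mm. A picture is of the moment at which its call begins: read the wrist's pose just before it. get_calibration takes no time and is no camera call.
- r.hand_in(): hands the job in; it is judged then, once.
The state is a dict: "clock": time; "joint_positions": joint angles; "dq": joint speeds; "joint_torque": joint torques, N m; "tool_pos": TCP position; "ee_rot": TCP orientation; "force": force on the tool from outside, world axes, zero at the start; "wrist_torque": the same for the moment, N m; "width": opening from 0.0 (shut) to 1.0 (fully open); "gripper_force": force on a finger pad.
Only numpy, scipy, OpenCV 4.12 (cv2) and the standard library are available. Lean on these libraries where they do the work, as an engineer would, in place of code of your own. Each camera call takes 0.05 s, during which the arm holds its last target. There are 200 camera calls.

### The job

The seesaw gate of the bead sorter is tipped towards one of its two catch trays. Press down the raised orange paddle so that the gate rocks over to its other side, and then push the red post of the stop across to the left (as seen from the robot) as far as it goes, so that all three painted beads roll down the newly opened chute and come to rest in the other tray. The paint is fresh, so never touch the beads, and leave the jars, lamps and brush where they are.

Things in the scene. Friction and masses are not known exactly. Their poses are not given: they have to be found in the camera images.
- stand: fixed bead sorter, 650 mm wide over its trays, 245 mm tall. Origin on the table straight below the middle of the gate's pivot; x runs level from the gate back along the feed channel (roughly away from the robot), y to the left, z up. Left = +y. The channel (x 36 to 213 mm, 40 mm wide) slopes down to a lip 40 mm above the middle of the gate; from each gate end a chute leads to a catch tray
- gate (a joint): seesaw gate: trough 200 mm long in stand y, 88 mm wide, rocking about a pivot along stand x, 105 mm above the table. +0.28 rad = left end fully down (beads roll left), -0.28 = right end down. A 30 mm brass ball, centre 60 mm above the pivot on the robot side, makes it fall to either end and stay there; either side is down at the start. Less than 1 N down on the raised paddle rocks it
- paddle_left (a point): centre of the top of the left orange paddle, a plate 52 mm (stand x) by 50 mm (stand y), 6 mm thick, on the gate's robot side. In the gate's frame (origin on the pivot above the stand's origin, tilting with it): x -70, y +95, z +30 mm. 160 mm above the table when raised, 108 mm when down; nothing below it
- paddle_right (a point): the same for the right orange paddle, at x -70, y -95, z +30 mm of the gate
- stop (a joint): sliding stop that holds the beads back, in m: 0 = shut, 0.05 = fully open. A bar across the feed channel at stand x = 83 mm with a blade hanging into it. Slides only along stand +y (to the left), stays where it is left, takes about 1.5 N. Beads run free from about 0.04 and lie still in the tray within about 4 s
- stop_post (a point): centre of the top of the stop's red round post, 14 mm diameter, 34 mm tall, top 245 mm above the table, foot on the bar's top face (211 mm). At stand x = 83, y = -75 mm when shut. Push it from its right side towards stand +y. The bar (20 mm wide, 8 mm thick) reaches 13 mm past the post's centre to the right
- tray_left (a point): centre of the inner floor of the left, blue catch tray (inside 130 mm in stand x by 110 mm in stand y; 5 mm above the table), at stand x = 0, y = +264 mm
- tray_right (a point): the same for the right, yellow catch tray, at stand x = 0, y = -264 mm
- bead1: purple painted clay bead, a ball of 36 mm diameter with gold dots, about 45 g; origin at its centre. Waits in the feed channel, number 1 of 3 from the stop
- bead2: magenta painted clay bead, a ball of 36 mm diameter with gold dots, about 45 g; origin at its centre. Waits in the feed channel, number 2 of 3 from the stop
- bead3: teal blue painted clay bead, a ball of 36 mm diameter with gold dots, about 45 g; origin at its centre. Waits in the feed channel, number 3 of 3 from the stop
- jar_pink: bystander: closed paint jar, pink with a gold lid, 58 mm diameter, 75 mm tall; origin at its underside, in the middle
- jar_blue: bystander: closed paint jar, blue with a gold lid, 58 mm diameter, 75 mm tall; origin at its underside, in the middle
- jar_purple: bystander: closed paint jar, purple with a gold lid, 58 mm diameter, 75 mm tall; origin at its underside, in the middle
- lamp_purple: bystander: small clay bowl lamp, purple, 64 mm diameter, 26 mm tall; origin at its underside, in the middle
- lamp_orange: bystander: small clay bowl lamp, orange, 64 mm diameter, 26 mm tall; origin at its underside, in the middle
- lamp_plain: bystander: small clay bowl lamp, plain terracotta, 64 mm diameter, 26 mm tall; origin at its underside, in the middle
- brush: bystander: paint brush lying on the table, 170 mm long; origin at its underside near its middle
Things that resemble listed ones, but are neither listed nor needed, are in the scene too. What is shaped like the bead1 but green or white is not meant.

How it is judged:
By the outcome, as a careful person would: the job done as asked, in the order asked, and still so for the second after the job is handed in, with the robot touching nothing.
It also fails if it takes over 48 s, if anything falls off the work surface, if the arm or the gripper's body presses on something with over 40 N, if the wrist force passes 120 N, or if a joint passes its speed limit or range.

## Working session

There is one attempt and no reset: what is moved stays moved. The work goes in short steps, Python scripts to look and compute and a tool call to move; the robot and the scene stay as the last step left them, time stands still between calls to the robot, and variables do not carry over. Pictures are saved under pics/ and viewed, at most 10 in all, crops included, and the job is handed in when it is done.

Besides the shell and the picture viewer there is one more tool, called after "Emit:" by a JSON object that holds its "api" and its "payload", one argument or row to a line. jog_arm: Moves the arm, as the interface text tells. Its arguments: {"type":"object","properties":{"increments":{"type":"string"},"squeeze":{"type":"number"}},"required":["increments"]}

```bash
mkdir -p pics && ls && cat > h.py <<'E'
import numpy as np, cv2
from station import r
def cap(n):
    p,d=r.read_camera(n); np.savez('pics/%s.npz'%n,p=p,d=d); return p,d
def K(c):
    return 200/np.tan(np.radians(c["fov_y"])/2),c["cx"],c["cy"]
def pts(n,d):
    c=r.get_calibration(n); f,cx,cy=K(c); v,u=np.mgrid[0:400,0:640]
    P=np.stack([(u-cx)/f*d,(v-cy)/f*d,d,np.ones_like(d)],-1)
    return (P@np.linalg.inv(np.array(c["extrinsics"])).T)[...,:3]
E
python3 - <<'E'
from h import *
for n in("scene","top"):
    p,d=cap(n); cv2.imwrite(f'pics/{n}0.png',p); print(r.get_calibration(n))
s=r.observe();print(s)
E
```

```text
pics
{'fov_y': 49.3973008782812, 'cx': 315.47665612193265, 'cy': 199.51473344452873, 'extrinsics': array([[-4.10690447e-01,  9.11774838e-01, -3.00971277e-05,
         2.38568093e-01],
       [ 5.97878282e-01,  2.69277200e-01, -7.55004205e-01,
        -2.39201854e-01],
       [-6.88385732e-01, -3.10091009e-01, -6.55719948e-01,
         1.56328386e+00],
       [ 0.00000000e+00,  0.00000000e+00,  0.00000000e+00,
         1.00000000e+00]])}
{'fov_y': 47.10737889974121, 'cx': 321.5288829465905, 'cy': 204.40627019601405, 'extrinsics': array([[-0.00725331, -0.99991731, -0.01061852,  0.02025071],
       [-0.99536643,  0.00823765, -0.09580091,  0.6177795 ],
       [ 0.09588046,  0.00987445, -0.99534388,  1.12570812],
       [ 0.        ,  0.        ,  0.        ,  1.        ]])}
{'clock': 0.1, 'joint_positions': array([ 8.81254282e+01,  2.05849009e+01,  6.39709826e-01, -1.59694958e-02,
       -7.01371946e+01, -1.65074657e+01]), 'dq': array([-0.01990115, -0.0871232 ,  0.16527994,  0.042766  , -0.04590588,
       -0.10241151]), 'joint_torque': array([-1.18322569e-03, -5.84160841e+01,  2.93751955e+01,  7.01562926e+00,
        1.01806229e-02, -5.27700149e-05]), 'tool_pos': array([0.21275703, 0.64014515, 0.23375459]), 'ee_rot': array([[ 9.48945019e-01, -3.15441366e-01, -3.09034268e-04],
       [-3.15441478e-01, -9.48943957e-01, -1.42854412e-03],
       [ 1.57365708e-04,  1.45309206e-03, -9.99998932e-01]]), 'force': array([-0.71963934, -0.19372938, -0.051282  ]), 'wrist_torque': array([-0.02839534,  0.01368764,  0.02780329]), 'gripper_force': 0.0, 'width': 1.000460785446503}
```

View pics/scene0.png

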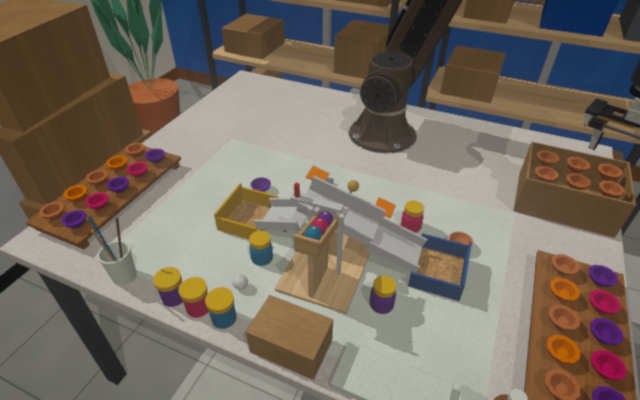

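View pics/top0.png

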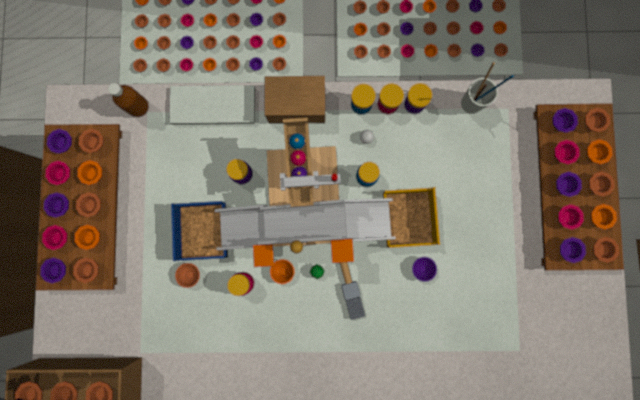

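Scene view: blue (left) tray at px (440,265), yellow (right) at (245,212). The gate slopes down towards blue, and the higher paddle is on the yellow side at (317,173). 

Top view candidates:
- **Orange:** right paddle (342,250), left paddle (263,255), orange lamp (282,271, round).
- **Red:** stop post (335,177). The red/pink bead (298,157) and pink jar (242,284) are not it.

I choose the paddle at (342,250) and the post at (335,177), and check both by depth and in a crop.

```bash
python3 - <<'E'
from h import *
for n,box in(("top",(140,150,460,320)),("scene",(200,150,480,300))):
    z=np.load(f'pics/{n}.npz');p,d=z['p'],z['d'];P=pts(n,d)
    h=cv2.cvtColor(p,cv2.COLOR_BGR2HSV);H,S,V=cv2.split(h)
    x0,y0,x1,y1=box
    for nm,m in(("orange",(H>=5)&(H<=14)&(S>200)&(V>120)),("red",((H<=4)|(H>=174))&(S>150)&(V>80)),("blue",(H>100)&(H<125)&(S>120)),("yellow",(H>20)&(H<28)&(S>170)),("brassish",(H>14)&(H<20)&(S>130))):
        m=m.astype(np.uint8); k=np.zeros_like(m);k[y0:y1,x0:x1]=1;m*=k
        nl,L,st,c=cv2.connectedComponentsWithStats(m)
        for i in range(1,nl):
            if st[i,4]<12: continue
            q=P[(L==i)&(d>0)]
            print(n,nm,st[i],c[i].round(1),np.median(q,0).round(3),'zmax',np.percentile(q[:,2],95).round(3))
    if n=="top":
        np.set_printoptions(linewidth=200)
    c=p[y0:y1,x0:x1]
    
    if n=="top": cv2.imwrite('pics/crop0.png',cv2.resize(p[150:310,220:400],None,fx=4,fy=3.7,interpolation=cv2.INTER_CUBIC)[:600,:800])
E
```

```text
top orange [331 239  22  23 339] [341.6 250.6] [ 0.502 -0.028  0.16 ] zmax 0.167
top orange [254 245  36  38 591] [270.8 262.9] [0.474 0.136 0.101] zmax 0.113
top red [332 174   5   7  31] [334. 177.] [ 0.653 -0.013  0.246] zmax 0.248
top blue [172 202  53  58 567] [182.  227.9] [0.564 0.375 0.049] zmax 0.063
top blue [210 251  17   7  35] [221.4 255.1] [0.491 0.26  0.043] zmax 0.054
top yellow [227 160  21  20 302] [236.7 169.1] [0.702 0.221 0.076] zmax 0.079
top yellow [359 163  20  19 303] [368.6 172. ] [ 0.692 -0.1    0.075] zmax 0.079
top yellow [384 188  55  56 425] [425.4 209.3] [ 0.613 -0.26   0.049] zmax 0.063
top yellow [387 241  18   6  35] [393.7 244.6] [ 0.515 -0.16   0.048] zmax 0.052
top yellow [406 243  25   3  40] [417.8 243.9] [ 0.517 -0.222  0.049] zmax 0.054
top yellow [228 275  21  20 318] [237.9 284.5] [0.423 0.216 0.075] zmax 0.079
top brassish [286 150   8  26  60] [289.  162.2] [0.695 0.085 0.187] zmax 0.199
top brassish [305 150   5   5  12] [307.1 152.1] [0.717 0.045 0.196] zmax 0.2
top brassish [304 164   7  10  20] [307.7 168.4] [0.683 0.043 0.186] zmax 0
[... 1185 characters left out ...]
.9 207.4] [0.429 0.218 0.073] zmax 0.075
scene yellow [217 217  52  31 576] [248.1 232.4] [ 0.655 -0.152  0.049] zmax 0.075
scene yellow [374 276  21  20 337] [384.3 285.8] [0.71  0.224 0.073] zmax 0.076
scene yellow [200 279   6  20  89] [202. 288.] [ 0.879 -0.138  0.073] zmax 0.074
scene yellow [206 288  27  12 252] [219.6 294.5] [ 0.877 -0.094  0.073] zmax 0.075
scene brassish [308 168  11  10  48] [312.9 171.9] [ 0.503 -0.042  0.162] zmax 0.165
scene brassish [318 172   9   7  29] [322.2 174.8] [ 0.498 -0.018  0.155] zmax 0.159
scene brassish [349 185   9   5  20] [353.9 187.4] [0.523 0.079 0.165] zmax 0.17
scene brassish [377 199  17  17 129] [385.4 206. ] [0.489 0.157 0.105] zmax 0.111
```

View pics/crop0.png

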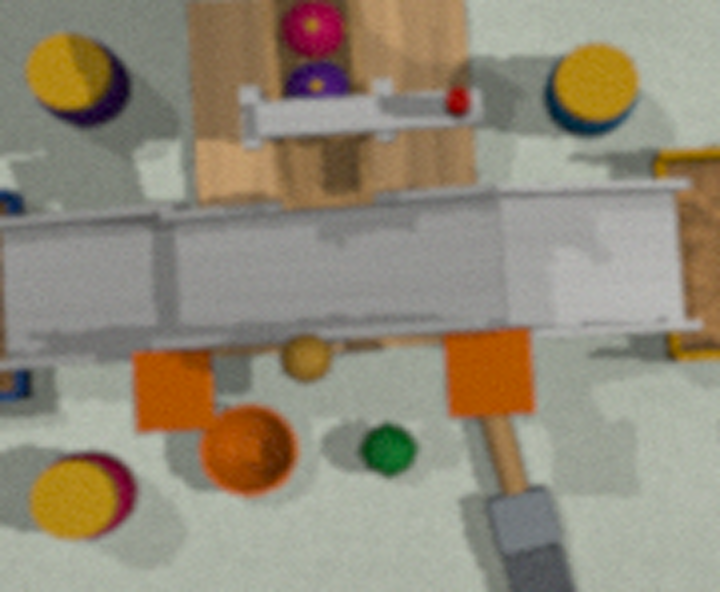

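The crop confirms it: the right orange paddle (490,372 in the crop) is raised, at z≈0.160, and the left one is at ≈0.108. The red post sits on the bar's right end (458,100). I also see a green ball decoy (388,450), and the brush handle lies under the right paddle.

From the trays, the stand origin is about (0.5685, 0.059) with yaw +3.1°. The paddle and post positions agree with this to about 2 mm. First I lift, turn and close the fingers.

Emit:
{"api": "jog_arm", "payload": {
  "increments": "0 0 -0.3 0 0 -0.94 0; 0 0 -0.3 0 0 -0.94 0; 0 0 -0.3 0 0 -0.94 0; 0 0 -0.3 0 0 -0.94 0; 0 0 -0.3 0 0 -0.94 0; 0.35 0.96 0 0 0 0 0; 0.35 0.96 0 0 0 0 0; 0.35 0.96 0 0 0 0 0; 0.35 0.96 0 0 0 0 0; 0.35 0.96 0 0 0 0 0; 0.35 0.96 0 0 0 0 0; 0.35 0.96 0 0 0 0 0",
  "squeeze": 10
}}

```text
clock: 1.1
tool_pos: [0.2976, 0.4416, 0.2792]
ee_rot: [[0.998, 0.055, -0.0], [0.055, -0.998, -0.001], [-0.0, 0.001, -1.0]]
force: [0.1, 0.1, 0.2]
width: 0.152
gripper_force: 0.0
```

Emit:
{"api": "jog_arm", "payload": {
  "increments": "0.35 0.96 0 0 0 0 0; 0.35 0.96 0 0 0 0 0; 0.35 0.96 0 0 0 0 0; 0.35 0.96 0 0 0 0 0; 0.35 0.96 0 0 0 0 0; 0.35 0.96 0 0 0 0 0; 0.35 0.96 0 0 0 0 0; 0.35 0.96 0 0 0 0 0; 0.35 0.96 0 0 0 0 0; 0.35 0.96 0 0 0 0 0; 0.35 0.96 0 0 0 0 0; 0 0 0 0 0 0 0"
}}

```text
clock: 2.1
tool_pos: [0.4308, 0.1297, 0.2794]
ee_rot: [[0.999, 0.052, -0.001], [0.052, -0.999, -0.001], [-0.001, 0.001, -1.0]]
force: [-0.4, -0.4, -1.2]
width: 0.006
gripper_force: 0.0
```

Emit:
{"api": "jog_arm", "payload": {
  "increments": "0.345 0.95 0 0 0 0 0; 0.345 0.95 0 0 0 0 0; 0.345 0.95 0 0 0 0 0; 0.345 0.95 0 0 0 0 0; 0.345 0.95 0 0 0 0 0; 0.345 0.95 0 0 0 0 0; 0 0 0.5 0 0 0 0; 0 0 0.7 0 0 0 0; 0 0 0.7 0 0 0 0; 0 0 0.5 0 0 0 0; 0 0 0 0 0 0 0; 0 0 0 0 0 0 0"
}}

```text
clock: 3.1
tool_pos: [0.5012, -0.034, 0.2072]
ee_rot: [[0.998, 0.055, -0.002], [0.055, -0.998, -0.001], [-0.002, 0.001, -1.0]]
force: [0.3, 0.1, 0.1]
width: 0.007
gripper_force: 0.0
```

```bash
python3 - <<'E'
from h import *
p,d=cap("scene"); print(r.observe()["tool_pos"]); cv2.imwrite('pics/s1.png',cv2.resize(p[110:270,210:450],None,fx=3,fy=3,interpolation=cv2.INTER_CUBIC))
E
```

```text
[ 0.50192695 -0.03387376  0.20815657]
```

View pics/s1.png

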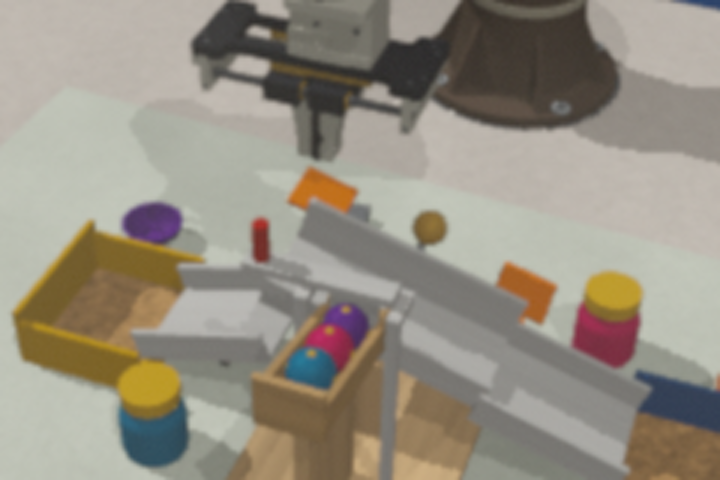

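The picture shows the closed fingertips (318,150 in the crop) above the raised right paddle (322,190), with the brass ball clear at (430,227). I press down now.

Emit:
{"api": "jog_arm", "payload": {
  "increments": "0 0.1 0.4 0 0 0 0; 0 0 0.4 0 0 0 0; 0 0 0.4 0 0 0 0; 0 0 0.35 0 0 0 0; 0 0 0.35 0 0 0 0; 0 0 0.3 0 0 0 0; 0 0 0.3 0 0 0 0; 0 0 0.1 0 0 0 0; 0 0 0 0 0 0 0; 0 0 0 0 0 0 0; 0 0 0 0 0 0 0"
}}

```text
clock: 4.07
tool_pos: [0.5023, -0.0368, 0.1302]
ee_rot: [[0.998, 0.055, 0.001], [0.055, -0.998, 0.0], [0.001, -0.0, -1.0]]
force: [0.2, -0.8, -0.2]
width: 0.009
gripper_force: 0.0
```

```bash
python3 - <<'E'
from h import *
p,d=cap("scene"); s=r.observe();print(s["tool_pos"],s["force"]); cv2.imwrite('pics/s2.png',cv2.resize(p[110:270,210:450],None,fx=3,fy=3,interpolation=cv2.INTER_CUBIC))
E
```

```text
[ 0.50220802 -0.03686381  0.13016781] [0.76773864 0.70781676 1.40319801]
```

View pics/s2.png

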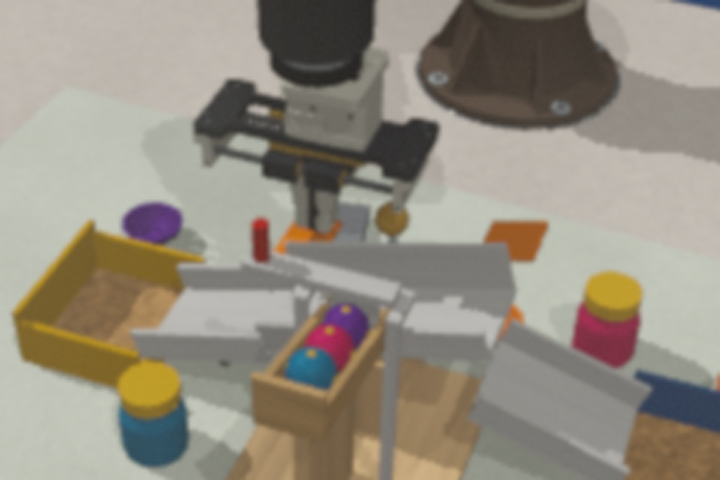

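The gate is about level and the paddle is under the tip. The brass ball (392,218 in the crop) is close to the gripper's left end piece (400,195), so I slide right by 20 mm to give it room and look again.

Emit:
{"api": "jog_arm", "payload": {
  "increments": "0 0.35 0 0 0 0 0; 0 0.35 0 0 0 0 0; 0 0 0 0 0 0 0; 0 0 0 0 0 0 0; 0 0 0 0 0 0 0"
}}

```text
clock: 4.53
tool_pos: [0.5029, -0.0584, 0.1296]
ee_rot: [[0.999, 0.054, 0.0], [0.054, -0.999, 0.0], [0.0, -0.0, -1.0]]
force: [0.3, 0.3, -0.6]
width: 0.008
gripper_force: 0.0
```

```bash
cat >> h.py <<'E'
def look(name):
    p,d=cap("scene"); s=r.observe();print(s["clock"],s["tool_pos"],s["force"]); cv2.imwrite('pics/'+name,cv2.resize(p[110:270,210:450],None,fx=3,fy=3,interpolation=cv2.INTER_CUBIC))
    P=pts("scene",d);h=cv2.cvtColor(p,cv2.COLOR_BGR2HSV);H,S,V=cv2.split(h)
    m=((H>=5)&(H<=20)&(S>140)&(V>100)).astype(np.uint8);m[:,:300]=0;m[:165]=0;m[:,400:]=0;m[215:]=0
    n,L,st,c=cv2.connectedComponentsWithStats(m)
    for i in range(1,n):
        if st[i,4]>15: print(st[i],np.median(P[(L==i)&(d>0)],0).round(3))
E
python3 -c "
from h import *
look('s3.png')"
```

```text
4.5833 [ 0.5029442  -0.05815718  0.12961176] [ 0.72379342 -0.13871044  0.29305945]
[336 178   9   9  59] [0.525 0.041 0.169]
[302 184  21  10  92] [ 0.5   -0.045  0.106]
[372 184  20  13 164] [0.491 0.144 0.16 ]
```

View pics/s3.png

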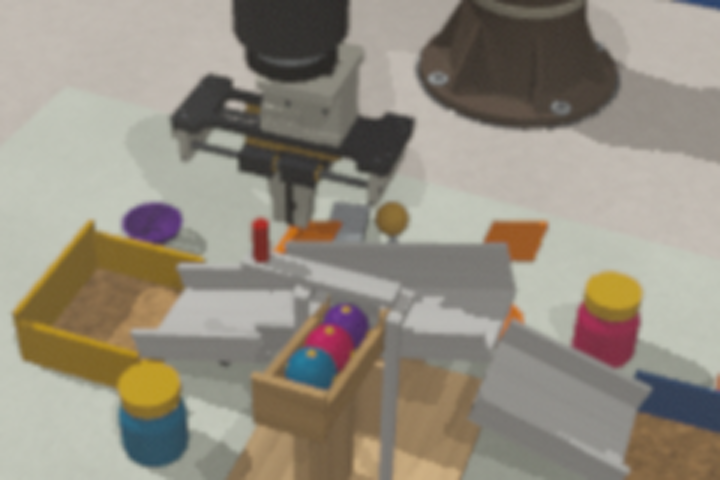

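The gate has rocked fully over: left paddle z=0.160, right paddle 0.106. I lift straight up and go to the right of the red post.

Emit:
{"api": "jog_arm", "payload": {
  "increments": "0 0 -0.8 0 0 0 0; 0 0 -0.85 0 0 0 0; 0 0 -0.85 0 0 0 0; 0 0 -0.85 0 0 0 0; 0 0 -0.85 0 0 0 0; 0 0 -0.8 0 0 0 0; 0.85 0.2 0 0 0 0 0; 0.85 0.2 0 0 0 0 0; 0.85 0 0 0 0 0 0; 0.85 0 0 0 0 0 0; 0.85 0 0 0 0 0 0; 0.85 0 0 0 0 0 0"
}}

```text
clock: 5.58
tool_pos: [0.6575, -0.0613, 0.2793]
ee_rot: [[0.998, 0.055, -0.0], [0.055, -0.998, 0.0], [-0.0, -0.0, -1.0]]
force: [0.4, 0.3, 1.2]
width: 0.006
gripper_force: 0.0
```

Emit:
{"api": "jog_arm", "payload": {
  "increments": "0 0 0.3 0 0 0 0; 0 0 0.3 0 0 0 0; 0 0 0.3 0 0 0 0; 0 0 0 0 0 0 0; 0 0 0 0 0 0 0"
}}

```text
clock: 6.0
tool_pos: [0.6553, -0.0615, 0.2522]
ee_rot: [[0.998, 0.055, -0.001], [0.055, -0.998, -0.0], [-0.001, 0.0, -1.0]]
force: [0.4, -0.5, 0.0]
width: 0.003
gripper_force: 0.0
```

```bash
python3 -c "
from h import *
look('s4.png')
p,d=cap('top')
P=pts('top',d);h=cv2.cvtColor(p,cv2.COLOR_BGR2HSV);H,S,V=cv2.split(h)
m=((H<=4)|(H>=174))&(S>150)&(V>80);m[:,:325]=0;m[:,345:]=0;m[:165]=0;m[190:]=0
print(m.sum(),np.median(P[m],0) if m.any() else '')"
```

```text
6.05 [ 0.65582085 -0.06154602  0.25308016] [ 0.21820867  0.1558576  -1.17636333]
[336 178   9   9  51] [0.524 0.042 0.17 ]
[302 183  22  11 108] [ 0.497 -0.045  0.107]
[372 184  20  13 172] [0.492 0.145 0.16 ]
0
```

View pics/s4.png

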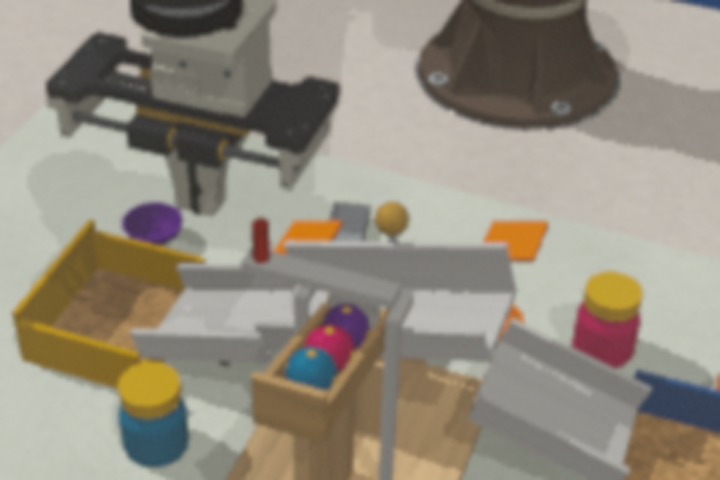

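The post is clear, standing left of the fingertips (tip at 203,210 in the crop, post at 260,240). I descend and push left gently.

Emit:
{"api": "jog_arm", "payload": {
  "increments": "0.1 0 0.4 0 0 0 0; 0 0 0.4 0 0 0 0; 0 0 0 0 0 0 0; 0 -0.25 0 0 0 0 0; 0 -0.25 0 0 0 0 0; 0 -0.25 0 0 0 0 0; 0 -0.25 0 0 0 0 0; 0 -0.25 0 0 0 0 0; 0 -0.25 0 0 0 0 0; 0 -0.25 0 0 0 0 0; 0 -0.25 0 0 0 0 0; 0 -0.2 0 0 0 0 0"
}}

```text
clock: 7.1
tool_pos: [0.6558, 0.0056, 0.2288]
ee_rot: [[0.998, 0.056, 0.001], [0.056, -0.998, 0.0], [0.001, -0.0, -1.0]]
force: [-0.3, -3.0, 0.9]
width: 0.007
gripper_force: 0.9
```

Emit:
{"api": "jog_arm", "payload": {
  "increments": "0 -0.1 0 0 0 0 0; 0 0 0 0 0 0 0; 0 0 0 0 0 0 0"
}}

```text
clock: 7.35
tool_pos: [0.6554, 0.008, 0.2284]
ee_rot: [[0.998, 0.056, -0.0], [0.056, -0.998, 0.0], [-0.0, -0.0, -1.0]]
force: [1.0, -0.6, -0.1]
width: 0.004
gripper_force: 0.0
```

Emit:
{"api": "jog_arm", "payload": {
  "increments": "0 -0.1 0 0 0 0 0; 0 0 0 0 0 0 0"
}}

```text
clock: 7.52
tool_pos: [0.6552, 0.0106, 0.2284]
ee_rot: [[0.998, 0.055, -0.001], [0.055, -0.998, -0.0], [-0.001, 0.0, -1.0]]
force: [-0.8, -0.0, -1.3]
width: 0.006
gripper_force: 0.2
```

Emit:
{"api": "jog_arm", "payload": {
  "increments": "0 -0.1 0 0 0 0 0; 0 0 0 0 0 0 0"
}}

```text
clock: 7.68
tool_pos: [0.655, 0.0135, 0.2284]
ee_rot: [[0.998, 0.055, -0.001], [0.055, -0.998, -0.0], [-0.001, 0.0, -1.0]]
force: [-0.6, -1.5, 0.4]
width: 0.007
gripper_force: 0.8
```

Emit:
{"api": "jog_arm", "payload": {
  "increments": "0 -0.1 0 0 0 0 0; 0 0 0 0 0 0 0"
}}

```text
clock: 7.85
tool_pos: [0.6549, 0.0142, 0.2285]
ee_rot: [[0.999, 0.055, -0.001], [0.054, -0.999, -0.004], [-0.001, 0.004, -1.0]]
force: [1.5, -11.4, -1.0]
width: 0.006
gripper_force: 5.4
```

The force has risen to 11 N, so the stop is at its end. I back off, lift, and wait for the beads.

Emit:
{"api": "jog_arm", "payload": {
  "increments": "0 0.5 0 0 0 0 0; 0 0.6 0 0 0 0 0; 0 0 -0.8 0 0 0 0; 0 0 -0.8 0 0 0 0; 0 0.8 -0.6 0 0 0 0; 0 0.8 0 0 0 0 0; 0 0.8 0 0 0 0 0; 0 0.8 0 0 0 0 0; 0 0 0 0 0 0 0; 0 0 0 0 0 0 0; 0 0 0 0 0 0 0; 0 0 0 0 0 0 0"
}}

```text
clock: 8.85
tool_pos: [0.6622, -0.1117, 0.2945]
ee_rot: [[0.998, 0.056, 0.0], [0.056, -0.998, 0.0], [0.0, -0.0, -1.0]]
force: [0.1, 0.1, -0.3]
width: 0.008
gripper_force: 0.0
```

Emit:
{"api": "jog_arm", "payload": {
  "increments": "0 0 0 0 0 0 0; 0 0 0 0 0 0 0; 0 0 0 0 0 0 0; 0 0 0 0 0 0 0; 0 0 0 0 0 0 0; 0 0 0 0 0 0 0; 0 0 0 0 0 0 0; 0 0 0 0 0 0 0; 0 0 0 0 0 0 0; 0 0 0 0 0 0 0; 0 0 0 0 0 0 0; 0 0 0 0 0 0 0"
}}

```text
clock: 9.85
tool_pos: [0.6622, -0.1123, 0.2946]
ee_rot: [[0.998, 0.055, 0.0], [0.055, -0.998, 0.0], [0.0, -0.0, -1.0]]
force: [0.2, -0.7, -0.4]
width: 0.006
gripper_force: 0.0
```

Emit:
{"api": "jog_arm", "payload": {
  "increments": "0 0 0 0 0 0 0; 0 0 0 0 0 0 0; 0 0 0 0 0 0 0; 0 0 0 0 0 0 0; 0 0 0 0 0 0 0; 0 0 0 0 0 0 0; 0 0 0 0 0 0 0; 0 0 0 0 0 0 0; 0 0 0 0 0 0 0; 0 0 0 0 0 0 0; 0 0 0 0 0 0 0; 0 0 0 0 0 0 0"
}}

```text
clock: 10.85
tool_pos: [0.6622, -0.1122, 0.2946]
ee_rot: [[0.998, 0.055, -0.0], [0.055, -0.998, 0.0], [-0.0, -0.0, -1.0]]
force: [0.8, -0.1, -0.2]
width: 0.005
gripper_force: 0.0
```

Emit:
{"api": "jog_arm", "payload": {
  "increments": "0 0 0 0 0 0 0; 0 0 0 0 0 0 0; 0 0 0 0 0 0 0; 0 0 0 0 0 0 0; 0 0 0 0 0 0 0; 0 0 0 0 0 0 0; 0 0 0 0 0 0 0; 0 0 0 0 0 0 0; 0 0 0 0 0 0 0; 0 0 0 0 0 0 0; 0 0 0 0 0 0 0; 0 0 0 0 0 0 0"
}}

```text
clock: 11.85
tool_pos: [0.6622, -0.1122, 0.2945]
ee_rot: [[0.998, 0.055, -0.0], [0.055, -0.998, -0.0], [-0.0, 0.0, -1.0]]
force: [-0.4, -0.4, 0.4]
width: 0.003
gripper_force: 0.0
```

Emit:
{"api": "jog_arm", "payload": {
  "increments": "0 0 0 0 0 0 0; 0 0 0 0 0 0 0; 0 0 0 0 0 0 0; 0 0 0 0 0 0 0; 0 0 0 0 0 0 0; 0 0 0 0 0 0 0; 0 0 0 0 0 0 0; 0 0 0 0 0 0 0; 0 0 0 0 0 0 0; 0 0 0 0 0 0 0; 0 0 0 0 0 0 0; 0 0 0 0 0 0 0"
}}

```text
clock: 12.85
tool_pos: [0.6621, -0.1122, 0.2945]
ee_rot: [[0.998, 0.055, -0.0], [0.055, -0.998, -0.0], [-0.0, 0.0, -1.0]]
force: [-0.3, -0.1, 0.1]
width: 0.004
gripper_force: 0.0
```

```bash
python3 -c "
from h import *
look('s5.png')"
```

```text
12.9 [ 0.66216048 -0.11219797  0.29454032] [ 0.58140258 -0.71184998 -0.05816869]
[336 178   9   8  49] [0.524 0.041 0.17 ]
[302 184  22  11 103] [ 0.497 -0.047  0.105]
[372 184  20  13 172] [0.492 0.144 0.16 ]
```

View pics/s5.png

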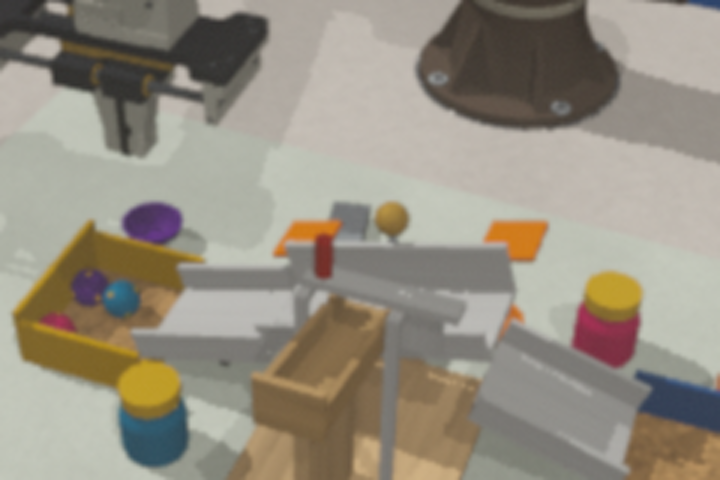

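All three beads lie in the yellow tray: purple (90,287), teal (122,299) and magenta (57,322). The channel is empty, the stop is fully left, and the robot is clear.

```bash
python3 -c "
from h import *
print(r.hand_in())"
```

```text
the job is handed in; nothing more can be done
None
```

I rocked the gate over to the right and pushed the stop fully left; all three beads came to rest in the yellow (right) tray, with the robot clear of everything, and I handed the job in at about 13 s.

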